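Check the vacuum pump with its dipstick

TASK

Take the dipstick from its rest by the yellow handle and slide it into the pump's slanted tube until its collar stops gently against the mouth; keep it there for a second, then draw it right out. Present it for reading: hold it level, same side up as it lay, with its tip about 10 cm above the red dot of the round reading pad, clear of everything else, and finish there, still holding it steady in the gripper. Leave all the other things where they stand.

Things in the scene. Friction and masses are not known exactly. Their poses are not given: they have to be found in the camera images.
- gauge: pump dipstick, 0.1 to 0.2 kg, lying level on its rest. Origin: centre of the yellow flat-sided handle (90 x 14 x 22 mm along x, y, z), to be gripped. x: along the rod to the tip; z: up as it lies. Black collar, 40 mm diameter, at x = 52 to 60 mm; then a steel rod, 10 mm diameter, round end, tip at x = 150 mm, red and black rings near it. A wire loop trails to x = -65 mm
- gauge_tip (a point): the end of the dipstick's rod, 150 mm ahead of the handle's centre, on the axis
- gauge_collar (a point): centre of the collar's front face (the face towards the tip), 60 mm ahead of the handle's centre, 90 mm behind the tip
- tube_mouth (a point): centre of the mouth of the pump's steel dipstick tube, 150 mm above the table. z: along the tube, outwards, 30 degrees above level (the rod goes in along -z); y: square to the tube, upwards; x: level. Bore 16 mm, flaring over the last 20 mm to 30 mm at the mouth (rim 38 mm outside), 100 mm long. Fully in, the collar's front lies on this rim, a rigid stop
- pump: blue and grey bench vacuum pump, fixed. Origin: centre of the underside of its blue oil case (120 x 120 mm, 140 mm high); a grey motor extends to y = 260 mm with a terminal box 148 mm high and an inlet stub 165 mm high; the tube leaves the -y face, its mouth at y = -145 mm, 150 mm up
- rack: white rest for the dipstick, fixed. Origin: on the table below the handle's centre; x along the dipstick to its tip. Base 180 x 60 x 10 mm; notched posts under the handle at x = -37 mm and the rod at x = 105 mm (8 mm thick, 40 mm wide, tops at 59 and 65 mm). Handle's centre 60 mm above the table, free at both sides between the posts
- pad: round reading pad, fixed on the table: grey disc 110 mm diameter, 10 mm high, with a white face and a red dot 12 mm wide in the middle. Origin: centre of its underside
- pad_centre (a point): the red dot: centre of the reading pad's white face, 12 mm above the table, z up
- bottle_a: amber bottle, 40 mm diameter, 95 mm high, loose bystander; origin at its underside
- bottle_b: second amber bottle, 40 mm diameter, 95 mm high, loose bystander; origin at its underside
- beaker: empty clear beaker, 60 mm diameter, 65 mm high, loose bystander; origin at its underside
- jar: glass jar with brass lid, 52 mm diameter, 60 mm high, loose bystander; origin at its underside
- dish: shallow glass dish, 80 mm diameter, 15 mm high, loose bystander; origin at its underside
- stopper: black rubber stopper, 32 mm diameter, 28 mm high, loose bystander; origin at its underside
There are look-alikes about, which are no part of the job. Several things have the shape of the rack; the one meant has the colours described above.

How it is judged (in metres and radians):
On the way, in this order (a step that is already met when the one before it is completed fails the run):
1. the dipstick is fully in the tube, its collar against the mouth (gap under 4 mm), held by the gripper, for 0.6 s (z of gauge_collar in the frame of tube_mouth between -0.004 and 0.004 m and distance between gauge_collar and tube_mouth below 0.009 m and z of gauge_tip in the frame of tube_mouth below -0.083 m and angle between the x axis of gauge and the z axis of tube_mouth, either way round below 0.12 rad and contact force between gauge and the fingers above 1 N), for 0.6 s.
2. the tip is drawn right out of the tube (z of gauge_tip in the frame of tube_mouth above 0.005 m and contact force between gauge and the fingers above 1 N), for 0.1 s.
At the end, for the whole second after the job is handed in: The gripper still holds the dipstick, steady (under 20 mm/s and 0.15 rad/s), level within 8 degrees and with the same side up as it lay (within 11 degrees), the tip within 25 mm (horizontally) of the red dot and 65 to 140 mm above it, touching none of the pump, rest, pad or bystanders (angle between gauge's own x axis and vertical between 1.4308 and 1.7108 rad and angle between gauge's own z axis and vertical below 0.2 rad and horizontal distance between gauge_tip and pad_centre below 0.025 m and z of gauge_tip in the frame of pad_centre between 0.065 and 0.14 m and contact force between gauge and the fingers above 2 N and contact force between gauge and pump below 0.1 N and contact force between gauge and rack below 0.1 N and contact force between gauge and pad below 0.1 N and contact force between gauge and bottle_a below 0.1 N and contact force between gauge and bottle_b below 0.1 N and contact force between gauge and beaker below 0.1 N and contact force between gauge and jar below 0.1 N and contact force between gauge and dish below 0.1 N and contact force between gauge and stopper below 0.1 N and linear speed of gauge below 0.02 m/s and angular speed of gauge below 0.15 rad/s); the arm keeps its last pose, push and grip.
It fails at once if the dipstick presses on the pump with more than 40 N (contact force between gauge and pump above 40 N).
It fails at once if a bystander is shifted by more than 20 mm or tipped over (distance of any of bottle_a, bottle_b, beaker, jar, dish, stopper from where it was at the start of the episode above 0.02 m or angle between any of bottle_a, bottle_b, beaker, jar, dish, stopper's own z axis and vertical above 0.5 rad).
It also fails if it takes over 51 s, if anything falls off the work surface, if the arm or the gripper's body presses on something with over 40 N, if the wrist force passes 120 N, or if a joint passes its speed limit or range.

ROBOT

A 6-joint arm with a two-finger parallel gripper is mounted at the origin on the work surface. World frame = base frame: x ahead of the robot, y to its left, z up, the work surface at z = 0. Lengths are in mm, angles in rad, forces in N, time in s.
With the tool pointing down it reaches from about 350 to 775 mm from the base axis. Payload 7.3 kg.
Tool frame: the origin (TCP) lies between the finger pads; the fingertips stand 11 mm ahead of it and the grasp point (between the pads) lies 8 mm behind it (tcp_to_tips is the distance from the TCP to the fingertips, in mm); z points along the fingers, y is the direction in which the jaws open and shut (so a half turn about z gives the same grasp; the last joint's range is limited). The gripper opens to 92 mm and grips with 3 to 60 N. Pads are 19 mm wide; open, the fingers measure 130 mm over their backs; the gripper's body (75 mm by 190 mm) begins 47 mm behind the grasp point.
Start: joints at [-1.425, 0.342, 1.524, -0, 1.275, -0.146], TCP at [151.052, -502.819, 237.741] pointing down, gripper open.
Joint ranges: [-2.53, 2.53], [-0.77, 2.02], [0.04, 2.7], [-1, 4.14], [0.28, 2.66], [-3.11, 3.11]. Speed limits (rad/s): [2.57, 2.57, 3.14, 3.14, 3.14, 3.14].

INTERFACE

Orientations are given as a unit quaternion [x, y, z, w].
In Python, from workcell import * gives the robot as it stands. The module is installed in compiled form; this text tells all that it offers. Calls block until the motion is done:
- goto(position, orientation): joint-space move of the TCP to a pose.
- movel(position, frame=None, rate=150): straight line of the TCP; frame=None keeps the orientation; rate is the mean speed in mm/s.
- move_joints(angles): joint-space move.
- gripper_to(opening, effort=None): finger opening in mm; effort is the grip in N (None keeps the last); returns when the fingers have stopped.
- pause(seconds).
- ik(position, orientation): joint angles nearest the present ones, or None.
- grab_frame(name): name is "side" or "top"; returns (picture, depth): 400x640x3 uint8, red, green, blue; 400x640 float32, mm along the optical axis (not along the pixel's ray), 0 where there is no reading.
- camera_info(name): a dict with "camera_matrix" (3x3 intrinsics, pixels), "dist" ([k1, k2, p1, p2, k3] as OpenCV has them; the pictures are not rectified), "cam_to_world" (4x4, takes a point from camera to world coordinates). Camera axes: x right, y down, z forward; pixel columns grow to the right and rows downward; lengths in mm; the calibration is good to about 2 mm. A picture is of the moment at which its call begins. camera_info takes no time and is no camera call.
A pose or a line that the arm cannot do raises Unreachable and nothing moves.
- close_job(): hands the job in, once; it reports no verdict.
Trained networks look in the newest picture that a camera, given by its name, has taken for a name from the list of things; names that differ only in an ending like _2 or _b are one class to them, and where a whole thing is asked for, a point or a joint stands for the part that bears it (a point fixed in the world has none). Each returns a list of dicts, best first, with "conf" (0 to 1); they miss things now and then, are a little off and sometimes report something else, mostly with a low value. They report only what shows in the picture. A call takes as long as a camera call. They do not tell look-alikes from the thing itself.
- find_in(name, camera): "centre" ([row, column] in pixels, amid what is visible of it).
- place_of(name, camera): "centre" ([row, column] in pixels: a listed point, or the origin of a listed thing).
Readings, each from a call of its own:
- current_time(): time.
- current_joints(): joint angles.
- current_joint_velocities(): joint speeds.
- current_effort(): joint torques, N m.
- current_position(): TCP position.
- current_tcp_rot(): TCP orientation.
- current_force(): force on the tool from outside, world axes, zero at the start.
- current_torque(): the same for the moment, N m.
- current_grip_width(): finger opening in mm.
Only numpy, scipy, OpenCV 4.12 (cv2) and the standard library are available. Lean on these libraries where they do the work, as an engineer would, in place of code of your own. Each camera call takes 0.05 s, during which the arm holds its last target.

## Working session

There is one attempt and no reset: what is moved stays moved. The work goes in short steps, each a Python script; the robot and the scene stay as the last script left them, time stands still between calls to the robot, and variables do not carry over. Pictures are saved under pics/ and viewed, and the job is handed in when it is done.

```bash
mkdir -p pics; cat > h.py <<'E'
from workcell import *
import numpy as np, cv2
from scipy.spatial.transform import Rotation as R
def save(n,im): cv2.imwrite('pics/'+n, im[:,:,::-1])
def w(cam,px,depth=None,z=None):
    c=camera_info(cam);K=np.array(c['camera_matrix']);d=np.array(c['dist']);T=np.array(c['cam_to_world'])
    r,co=px
    u=cv2.undistortPoints(np.array([[[co,r]]],float),K,d)[0,0]
    ray=T[:3,:3]@np.array([u[0],u[1],1]);o=T[:3,3]
    s=depth if depth is not None else (z-o[2])/ray[2]
    return o+s*ray
def proj(cam,P):
    c=camera_info(cam);T=np.array(c['cam_to_world']);Ti=np.linalg.inv(T)
    p=cv2.projectPoints(np.atleast_2d(np.array(P,float)),cv2.Rodrigues(Ti[:3,:3])[0],Ti[:3,3],np.array(c['camera_matrix']),np.array(c['dist']))[0]
    return p[:,0,::-1]
def cloud(cam,depth):
    c=camera_info(cam);K=np.array(c['camera_matrix']);d=np.array(c['dist']);T=np.array(c['cam_to_world'])
    H,W=depth.shape
    uu,vv=np.meshgrid(np.arange(W),np.arange(H))
    u=cv2.undistortPoints(np.stack([uu,vv],-1).reshape(-1,1,2).astype(float),K,d).reshape(H,W,2)
    P=np.dstack([u[:,:,0]*depth,u[:,:,1]*depth,depth])
    return P@T[:3,:3].T+T[:3,3]
E
python3 - <<'E'
from h import *
for c in ('side','top'):
    im,d=grab_frame(c); save(c+'0.png',im); np.save('pics/'+c+'0.npy',d); np.save('pics/'+c+'0im.npy',im)
    print(c,np.round(camera_info(c)['cam_to_world'],2).tolist())
    for n in ('gauge','rack','pad','pump'):
        print(n,[(np.round(q['centre']).tolist(),round(q['conf'],2)) for q in find_in(n,c)])
    for n in ('gauge','gauge_tip','gauge_collar','tube_mouth','rack','pad_centre'):
        print('pl',n,[(np.round(q['centre'],1).tolist(),round(q['conf'],2)) for q in place_of(n,c)])
print(current_time())
E
```

```text
side [[0.96, -0.13, 0.23, 237.42], [-0.27, -0.53, 0.81, -1155.54], [0.02, -0.84, -0.54, 732.9], [0.0, 0.0, 0.0, 1.0]]
gauge [([204.0, 351.0], 0.57)]
rack [([219.0, 350.0], 0.89), ([258.0, 232.0], 0.87), ([369.0, 314.0], 0.87)]
pad [([232.0, 297.0], 0.56), ([282.0, 359.0], 0.32)]
pump [([140.0, 292.0], 0.73)]
pl gauge [([209.0, 359.1], 0.69)]
pl gauge_tip [([181.8, 325.6], 0.9)]
pl gauge_collar [([197.7, 344.6], 0.83)]
pl tube_mouth [([138.8, 317.9], 0.67)]
pl rack [([383.6, 328.7], 0.95), ([229.3, 357.5], 0.76), ([267.2, 241.8], 0.6)]
pl pad_centre [([230.2, 295.0], 0.94), ([182.3, 327.6], 0.45), ([196.9, 343.2], 0.22)]
top [[-0.02, -0.99, 0.12, 376.08], [-1.0, 0.03, 0.02, -211.58], [-0.02, -0.12, -0.99, 1362.64], [0.0, 0.0, 0.0, 1.0]]
gauge [([178.0, 309.0], 0.57)]
rack [([242.0, 447.0], 0.97), ([184.0, 309.0], 0.79), ([276.0, 341.0], 0.6)]
pad [([223.0, 318.0], 0.92)]
pump [([199.0, 169.0], 0.68), ([178.0, 308.0], 0.3)]
pl gauge [([175.8, 319.5], 0.78)]
pl gauge_tip [([187.9, 276.5], 0.76), ([178.9, 314.1], 0.4)]
pl gauge_collar [([181.9, 302.1], 0.73), ([197.1, 385.4], 0.7)]
pl tube_mouth [([224.4, 315.6], 0.62), ([191.4, 237.7], 0.54)]
pl rack [([271.5, 347.1], 0.96), ([178.6, 317.9], 0.92), ([236.8, 453.5], 0.67)]
pl pad_centre [([224.9, 316.2], 0.92)]
1.1
```

View pics/side0.png

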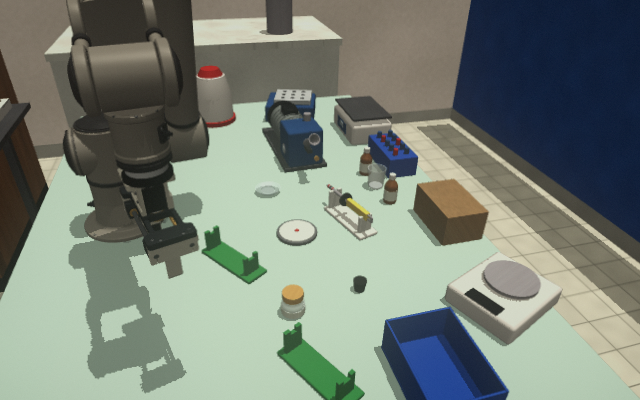

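View pics/top0.png

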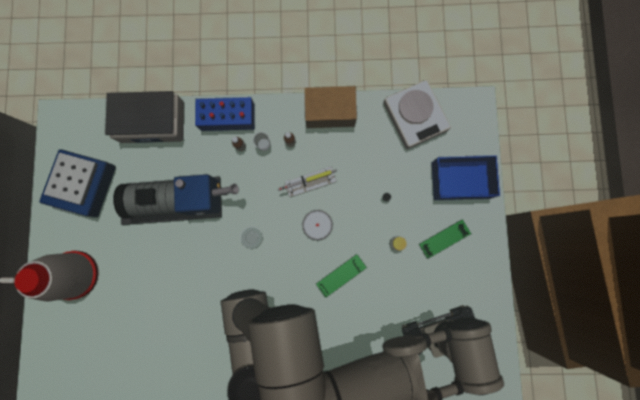

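```bash
python3 - <<'E'
from h import *
im=np.load('pics/side0im.npy'); 
cv2.imwrite('pics/sc.png',cv2.resize(im[100:300,200:420,::-1],None,fx=3.6,fy=3,interpolation=cv2.INTER_CUBIC)[:600,:792])
im=np.load('pics/top0im.npy')
cv2.imwrite('pics/tc.png',cv2.resize(im[130:280,200:400,::-1],None,fx=4,fy=4,interpolation=cv2.INTER_CUBIC))
E
```

```text
(no output)
```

View pics/sc.png

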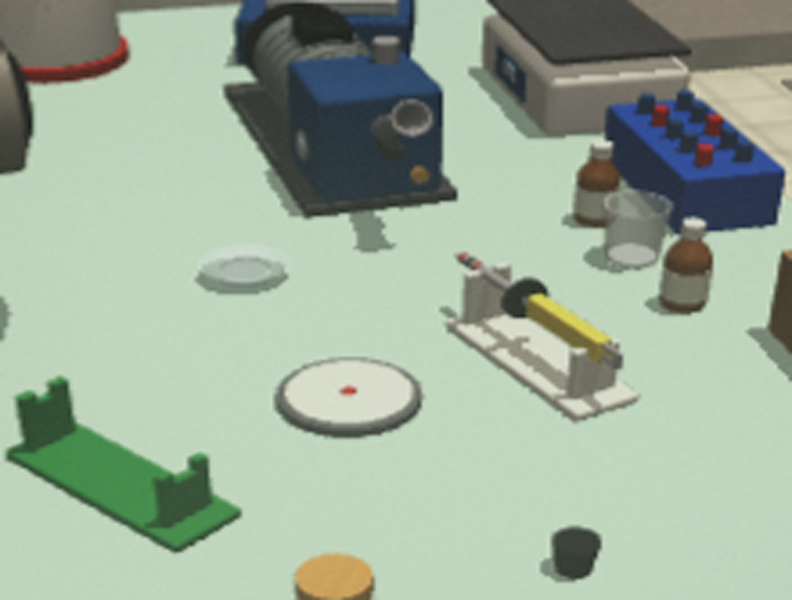

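View pics/tc.png

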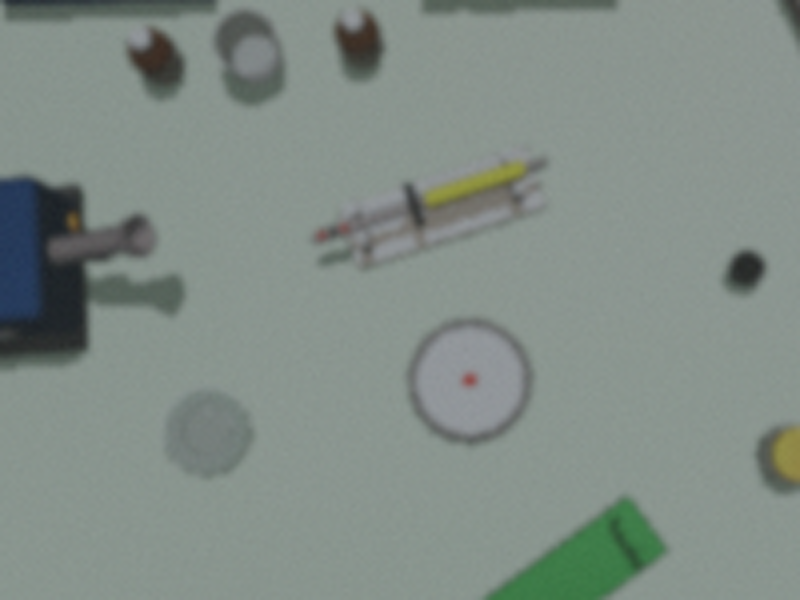

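The yellow-handled dipstick lies on the white rest, at side (209,359) and top (176,319). The two green look-alike rests are at side (258,232) and (369,314), and I'll ignore them. The pump tube mouth is near side (139,315) and top (190,236), and the pad's red dot is at side (230,296) and top (225,317). Next I'll measure these.

```bash
python3 - <<'E'
from h import *
from scipy.optimize import least_squares
def tri(a,b):
    f=lambda P: np.r_[proj('side',P)[0]-a, proj('top',P)[0]-b]
    r=least_squares(f,[500,0,80]); return np.round(r.x,1), np.round(r.fun,2)
print('gauge',tri([209.0,359.1],[175.8,319.5])); print('tip',tri([181.8,325.6],[187.9,276.5]))
print('collar',tri([197.7,344.6],[181.9,302.1])); print('mouth',tri([138.8,317.9],[191.4,237.7]))
print('pad',tri([230.2,295],[224.9,316.2]))
for c in('side','top'):
    im=np.load(f'pics/{c}0im.npy').astype(int);d=np.load(f'pics/{c}0.npy');P=cloud(c,d)
    h=cv2.cvtColor(im.astype(np.uint8),cv2.COLOR_RGB2HSV)
    m=(h[:,:,0]>22)&(h[:,:,0]<34)&(h[:,:,1]>130)
    box=np.zeros_like(m); 
    r0,c0=(209,357) if c=='side' else (176,319)
    box[r0-35:r0+35,c0-35:c0+35]=1; m&=box
    q=P[m&(d>0)]; print(c,'yellow',m.sum(),np.round(np.median(q,0),1),np.round(q.min(0)),np.round(q.max(0)))
    ctr=np.argwhere(m).mean(0); print(ctr)
    v=np.linalg.svd(q-q.mean(0),full_matrices=False)[2][0]; print('dir',np.round(v,3))
    # red dot
    r0,c0=(230,296) if c=='side' else (225,317)
    m=((h[:,:,0]<8)|(h[:,:,0]>172))&(h[:,:,1]>110); box[:]=0; box[r0-8:r0+8,c0-8:c0+8]=1; m&=box
    ctr=np.argwhere(m).mean(0); print('dot',m.sum(),ctr,np.round(w(c,ctr,z=12),1), np.round(np.median(P[m],0),1))
im=np.load('pics/side0im.npy');cv2.imwrite('pics/m.png',cv2.resize(im[110:180,270:350,::-1],None,fx=8,fy=8,interpolation=cv2.INTER_NEAREST))
im=np.load('pics/top0im.npy');cv2.imwrite('pics/mt.png',cv2.resize(im[160:220,170:260,::-1],None,fx=8,fy=8,interpolation=cv2.INTER_NEAREST))
E
```

```text
gauge (array([ 620.3, -197.4,   60.5]), array([ 0.09, -0.63, -0.79,  0.19]))
tip (array([574. , -46.5,  67.6]), array([-0.11,  0.95,  1.11, -0.22]))
collar (array([ 599.3, -136.3,   62.7]), array([ 0.06, -0.47, -0.58,  0.13]))
mouth (array([567. ,  64.9, 154.6]), array([ 0.32, -3.12, -3.29,  0.63]))
pad (array([ 449. , -179.8,    8.2]), array([-0.02,  0.23,  0.3 , -0.05]))
side yellow 100 [ 616.7 -200.1   70.7] [ 600. -237.   61.] [ 634. -152.   74.]
[206.26 357.48]
dir [ 0.298 -0.954 -0.015]
dot 6 [229.66666667 296.5       ] [ 451.7 -183.4   12. ] [ 451.2 -184.8   13.1]
top yellow 45 [ 615.5 -195.1   71.3] [ 602. -230.   64.] [ 629. -157.   78.]
[175.6        318.66666667]
dir [-0.299  0.954 -0.001]
dot 0 [nan nan] [nan nan nan] [nan nan nan]<stdin>:22: RuntimeWarning: Mean of empty slice.
  ret = um.true_divide(
  return _methods._mean(a, axis=axis, dtype=dtype,
```

View pics/m.png

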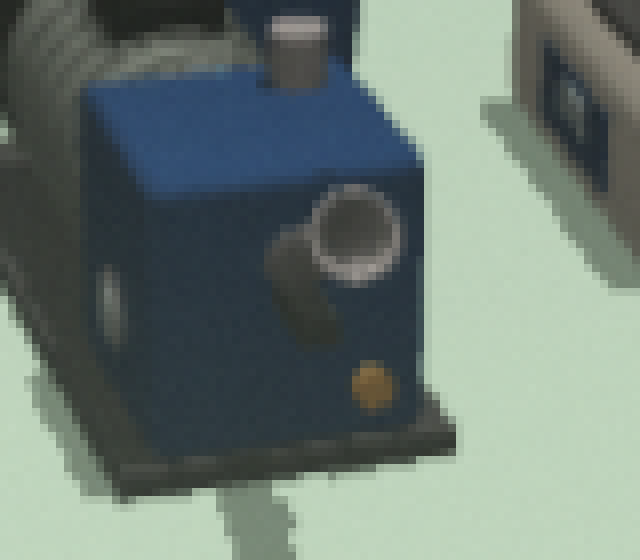

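View pics/mt.png

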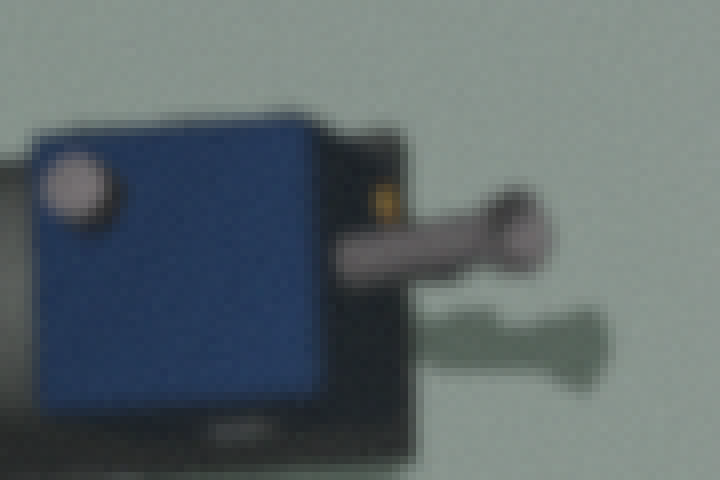

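```bash
python3 - <<'E'
from h import *
from scipy.optimize import least_squares
def tri(a,b):
    f=lambda P: np.r_[proj('side',P)[0]-a, proj('top',P)[0]-b]
    r=least_squares(f,[500,0,80]); return np.round(r.x,1), np.round(r.fun,2)
print('mouth',tri([138.75,314],[188.4,234.3]))
print('mouth side z150',w('side',[138.75,314],z=150), 'top',w('top',[188.4,234.3],z=150))
print('pad top', w('top',[224.6,316.9],z=12))
for c in('side','top'):
    im=np.load(f'pics/{c}0im.npy');d=np.load(f'pics/{c}0.npy');P=cloud(c,d)
    h=cv2.cvtColor(im,cv2.COLOR_RGB2HSV).astype(int)
    blue=(h[:,:,0]>100)&(h[:,:,0]<120)&(h[:,:,1]>110)
    top=blue&(abs(P[:,:,2]-140)<8)
    reg=np.zeros_like(top)
    if c=='side': reg[100:160,270:330]=1
    else: reg[165:220,170:215]=1
    top&=reg
    q=P[top]; print(c,'top face',len(q),np.round(q.mean(0),1),np.round(q.std(0),1))
    r=cv2.minAreaRect(q[:,:2].astype(np.float32)); print(r)
    # minAreaRect in pixel projected to z=140
    px=np.argwhere(top); W=np.array([w(c,p,z=140)[:2] for p in px]); print(cv2.minAreaRect(W.astype(np.float32)))
    # tube/stub points: 
    reg[:]=0
    if c=='side': reg[128:165,300:324]=1
    else: reg[178:202,205:243]=1
    t=reg&(P[:,:,2]>85)&(P[:,:,2]<180)&~blue&(d>0)
    idx=np.argwhere(t)
    if c=='top':
        for p in idx[::3]: print(p,np.round(P[p[0],p[1]]).astype(int),h[p[0],p[1],1])
    else:
        for p in idx[::3]: print(p,np.round(P[p[0],p[1]]).astype(int),h[p[0],p[1],1])
E
```

```text
mouth (array([567.8,  79.1, 149.4]), array([ 0.02, -0.17, -0.18,  0.03]))
mouth side z150 [567.95544307  77.83462111 150.        ] top [567.09317915  79.04615559 150.        ]
pad top [ 450.83676423 -182.59234906   12.        ]
side top face 464 [555.1 205.1 139.8] [32.7 31.6  1.9]
((559.3823852539062, 215.62600708007812), (118.12684631347656, 113.40471649169922), 4.848033428192139)
((557.853271484375, 210.18006896972656), (116.06314849853516, 121.85267639160156), 2.757612943649292)
[128 321] [618 177 139] 97
[131 321] [615 168 133] 105
[132 311] [580 162 135] 109
[132 316] [598 167 131] 105
[132 319] [608 167 130] 96
[132 322] [618 165 130] 89
[133 307] [568 167 131] 98
[133 310] [578 165 131] 104
[133 313] [567  87 165] 5
[133 316] [598 165 129] 55
[133 319] [607 162 129] 89
[133 322] [617 163 128] 92
[134 302] [551 164 130] 100
[134 305] [561 163 130] 90
[134 308] [569 158 131] 88
[134 311] [560  84 164] 3
[134 314] [570  88 161] 11
[134 317] [579  83 162] 19
[134 320] [611 164 124] 94
[135 300] [544 165 127] 89
[135 303] [553 158 129] 84
[135 306] [564 162 126] 90
[135 309] [554 
[... 4844 characters left out ...]
8
[193 228] [554 102 141] 11
[193 231] [551  88 156] 17
[193 235] [553  78 146] 6
[194 210] [553 163 133] 90
[194 213] [555 158 116] 7
[194 216] [554 146 122] 4
[194 219] [554 136 124] 12
[194 222] [553 126 125] 7
[194 225] [552 114 133] 14
[194 233] [547  81 160] 17
[194 236] [549  75 146] 16
[195 212] [553 163 111] 25
[195 215] [552 152 114] 12
[195 218] [551 141 118] 15
[195 221] [552 132 115] 15
[195 224] [555 128  90] 19
[196 211] [548 162 124] 68
[196 214] [550 157 109] 26
[197 210] [543 162 134] 103
[197 213] [547 162 103] 53
[198 211] [541 162 123] 80
[198 214] [545 162  91] 59
[199 212] [540 164 107] 68
[200 211] [535 162 123] 76
[200 214] [539 162  90] 65
[201 212] [533 163 108] 62
```

```bash
python3 - <<'E'
from h import *
from scipy.optimize import least_squares
# tube cylinder
im=np.load('pics/top0im.npy');d=np.load('pics/top0.npy');P=cloud('top',d)
h=cv2.cvtColor(im,cv2.COLOR_RGB2HSV).astype(int)
Q=P[184:199,213:232]; s=h[184:199,213:232,1]
T=Q[(Q[...,1]>98)&(Q[...,1]<155)&(s<25)&(Q[...,2]>100)]
Ps=cloud('side',np.load('pics/side0.npy')); hs=cv2.cvtColor(np.load('pics/side0im.npy'),cv2.COLOR_RGB2HSV).astype(int)
Qs=Ps[137:150,303:312]; ss=hs[137:150,303:312,1]; Ts=Qs[(Qs[...,1]>98)&(Qs[...,1]<150)&(ss<30)&(Qs[...,0]<566)]
print(len(T),len(Ts))
def ax(yaw,el=np.pi/6): return np.array([np.sin(yaw)*np.cos(el),-np.cos(yaw)*np.cos(el),np.sin(el)])
def f(p,A):
    m=np.array([p[0],p[3],150]);a=ax(p[1]);v=A-m; v=v-np.outer(v@a,a); return np.linalg.norm(v,axis=1)-p[2]
for nm,A in (('top',T),('both',np.r_[T,Ts])):
    r=least_squares(f,[566,.05,11,78],loss='soft_l1',f_scale=2,args=(A,)); print(nm,'x,yaw,r,y',np.round(r.x,3),'deg',np.degrees(r.x[1]),np.abs(r.fun).mean())
    r=least_squares(lambda p:f([p[0],p[1],p[2],78.5],A),[566,.05,11],loss='soft_l1',f_scale=2); print(nm,np.round(r.x,3),np.degrees(r.x[1]))
# gauge
for c,r0,c0 in(('top',178,309),('side',200,348)):
    im=np.load(f'pics/{c}0im.npy');P=cloud(c,np.load(f'pics/{c}0.npy'));h=cv2.cvtColor(im,cv2.COLOR_RGB2HSV).astype(int)
    y=(h[...,0]>18)&(h[...,0]<36)&(h[...,1]>75); reg=np.zeros_like(y);reg[r0-40:r0+40,c0-40:c0+40]=1;y&=reg
    y&=(P[...,2]>50)&(P[...,2]<85)
    q=P[y];u=np.array([-.298,.9546]);t=q[:,:2]@u;l=q[:,:2]@np.array([-.9546,-.298])
    print(c,len(q),'along',np.round([t.min(),t.max(),(t.min()+t.max())/2],1),'lat',np.median(l),l.std())
    mid=(t.min()+t.max())/2*u+np.median(l)*np.array([-.9546,-.298]);print(mid)
    top=q[q[:,2]>66];v=np.linalg.svd(top-top.mean(0))[2][0];print('dir',v, top.mean(0))
    # collar dark
    k=reg&(h[...,2]<50)&(P[...,2]>62)&(P[...,2]<90); print('collar',k.sum(),P[k].mean(0) if k.any() else 0)
    # red tip
    k=reg&((h[...,0]<10)|(h[...,0]>170))&(h[...,1]>60)&(P[...,2]>55)&(P[...,2]<80); print('red',[np.round(p).tolist() for p in P[k]])
E
```

```text
108 47
top x,yaw,r,y [5.64159e+02 3.90000e-02 1.06290e+01 8.26520e+01] deg 2.258011755402323 1.061289613507139
top [5.64694e+02 3.80000e-02 1.21650e+01] 2.152404231305684
both x,yaw,r,y [5.65858e+02 4.20000e-02 1.22960e+01 7.82350e+01] deg 2.415213621678744 1.8677768495173825
both [5.65815e+02 4.30000e-02 1.22070e+01] 2.4557764389587144
top 108 along [-411.1 -322.6 -366.8] lat -530.3690386689123 4.144101297974182
[ 615.60672846 -192.12948146]
dir [-0.29675641  0.9549505   0.00227539] [ 615.93885809 -192.20317404   71.5992138 ]
collar 0 0
red [[580.0, -80.0, 66.0], [577.0, -60.0, 70.0]]
side 229 along [-415.  -310.1 -362.5] lat -527.0719105369677 17.552412430294765
[ 611.17292451 -188.99133957]
dir [ 2.95494214e-01 -9.55344336e-01  6.07527391e-04] [ 617.09143616 -195.89041673   70.42729286]
collar 0 0
red [[579.0, -57.0, 65.0], [575.0, -59.0, 63.0], [577.0, -63.0, 66.0], [575.0, -60.0, 61.0], [583.0, -73.0, 64.0], [578.0, -79.0, 64.0], [580.0, -83.0, 67.0], [583.0, -82.0, 65.0], [577.0, -83.0, 63.0]]
```

```bash
cat > plan.py <<'E'
from h import *
G=np.array([616.,-194.5,60.]); u=np.array([-.297,.955,0]); u/=np.linalg.norm(u)
M=np.array([566.,78.5,150.]); yaw=np.radians(2.6); el=np.pi/6
a=np.array([np.sin(yaw)*np.cos(el),-np.cos(yaw)*np.cos(el),np.sin(el)])
DOT=np.array([451.2,-183.0,12.])
def quat(xg,s):
    xg=xg/np.linalg.norm(xg); yg=np.cross([0,0,1],xg); yg/=np.linalg.norm(yg); zg=np.cross(xg,yg)
    xt=s*xg; zt=-zg; yt=np.cross(zt,xt)
    return R.from_matrix(np.stack([xt,yt,zt],1)).as_quat(), zt
def pose(hc,xg,s,off=0.):   # off: handle centre is at -off along xg from grasp pt
    q,zt=quat(xg,s); return (np.array(hc)+np.asarray(xg)*off+8*zt).tolist(), q.tolist()
E
python3 - <<'E'
from plan import *
for s in(1,-1):
    print(s)
    print('grasp',np.round(ik(*pose(G,u,s)) ,2))
    for d in(190,150,100,60):
        j=ik(*pose(M+a*d,-a,s)); print(d,None if j is None else np.round(j,2))
    for dy in(0,17,-17,-30,30):
        x=np.array([-np.sin(np.radians(dy)),np.cos(np.radians(dy)),0]); hc=DOT+[0,0,100]-150*x
        j=ik(*pose(hc,x,s)); print('pad',dy,hc,None if j is None else np.round(j,2))
E
```

```text
1
grasp [-0.42  0.74  1.38 -0.    1.02 -0.73]
190 [-0.02  0.46  1.46 -0.56  1.24  0.12]
150 [ 0.04  0.48  1.48 -0.56  1.23  0.2 ]
100 [ 0.11  0.52  1.49 -0.56  1.23  0.29]
60 [ 0.17  0.55  1.49 -0.55  1.23  0.35]
pad 0 [ 451.2 -333.   112. ] [-0.77  0.54  1.6  -0.    1.   -0.77]
pad 17 [ 495.05575571 -326.44571339  112.        ] [-0.71  0.59  1.5  -0.    1.04 -1.01]
pad -17 [ 407.34424429 -326.44571339  112.        ] [-0.82  0.48  1.71 -0.    0.95 -0.53]
pad -30 [ 376.2        -312.90381057  112.        ] [-0.85  0.44  1.8  -0.    0.91 -0.33]
pad 30 [ 526.2        -312.90381057  112.        ] [-0.66  0.63  1.44 -0.    1.07 -1.19]
-1
grasp [-0.42  0.74  1.38 -0.    1.02  2.42]
190 [-0.02  0.46  1.46 -0.56  1.24 -3.02]
150 [ 0.04  0.48  1.48 -0.56  1.23 -2.94]
100 [ 0.11  0.52  1.49 -0.56  1.23 -2.86]
60 [ 0.17  0.55  1.49 -0.55  1.23 -2.79]
pad 0 [ 451.2 -333.   112. ] [-0.77  0.54  1.6  -0.    1.    2.37]
pad 17 [ 495.05575571 -326.44571339  112.        ] [-0.71  0.59  1.5  -0.    1.04  2.13]
pad -17 [ 407.34424429 -326.44571339  112.        ] [-0.82  0.48  1.71 -0.    0.95  2.62]
pad -30 [ 376.2        -312.90381057  112.        ] [-0.85  0.44  1.8  -0.    0.91  2.81]
pad 30 [ 526.2        -312.90381057  112.        ] [-0.66  0.63  1.44 -0.    1.07  1.96]
```

There are three rest-shaped candidates: white at side (219,350), green at (258,232) and green at (369,314). I'm taking the white one, which carries the yellow handle; the close crop confirmed it. Now I'll grasp it.

```bash
python3 - <<'E'
from plan import *
p,q=pose(G,u,1)
gripper_to(55,15)
goto([p[0],p[1],200],q)
im,d=grab_frame('side');save('a1.png',im)
movel(p,rate=120)
print(current_position(),np.round(current_force(),1))
im,d=grab_frame('side');save('a2.png',im)
cv2.imwrite('pics/a2c.png',cv2.resize(im[120:270,260:420,::-1],None,fx=4,fy=4,interpolation=cv2.INTER_CUBIC))
print(current_time())
E
```

```text
[ 616.52730146 -194.75671287   52.92703904] [ 0.4 -0.5  0.6]
5.375
```

View pics/a2c.png

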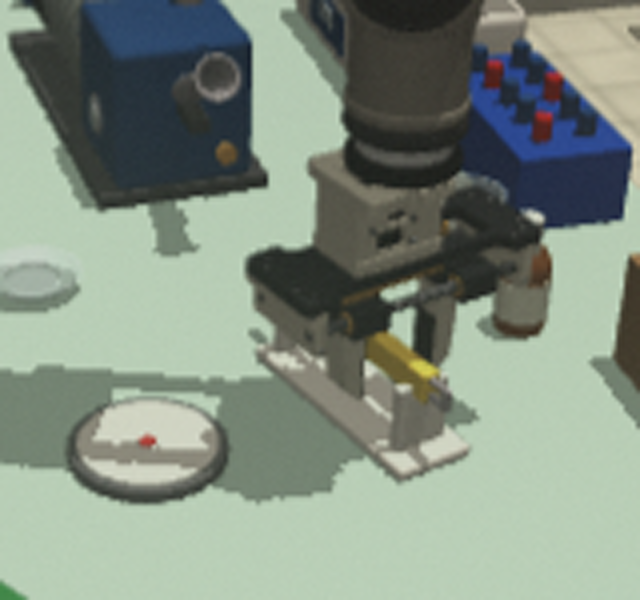

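The fingers straddle the yellow handle near its middle, and the arm isn't touching the bottle. Next I'll close and lift.

```bash
python3 - <<'E'
from plan import *
print(gripper_to(5,40), current_grip_width(), np.round(current_force(),1))
p=current_position()
movel([p[0],p[1],p[2]+30],rate=100)
print(current_grip_width(), np.round(current_force(),1))
p,q=pose(G+[0,0,190],u,1)
movel(p,rate=200)
pp,qq=pose(M+a*195,-a,1)
goto(pp,qq)
print(current_position()-np.array(pp), current_grip_width(), np.round(current_force(),1))
for c in('side','top'):
    im,d=grab_frame(c);save(f'b_{c}.png',im);np.save(f'pics/b_{c}.npy',d);np.save(f'pics/b_{c}im.npy',im)
    for n in('gauge_tip','gauge_collar','gauge','tube_mouth'): print(c,n,[(np.round(k['centre'],1).tolist(),round(k['conf'],2)) for k in place_of(n,c)], 'exp',np.round(proj(c,{'gauge_tip':M+45*a,'gauge_collar':M+135*a,'gauge':M+195*a,'tube_mouth':M}[n])[0],1))
im=np.load('pics/b_sideim.npy');cv2.imwrite('pics/bs.png',cv2.resize(im[80:230,250:410,::-1],None,fx=4,fy=4,interpolation=cv2.INTER_CUBIC))
im=np.load('pics/b_topim.npy');cv2.imwrite('pics/bt.png',cv2.resize(im[130:250,180:380,::-1],None,fx=4,fy=4,interpolation=cv2.INTER_CUBIC))
print(current_time())
E
```

```text
False 13.420221067490706 [ 3.   1.8 -1.3]
13.298931899678424 [ 0.5  0.2 -2.2]
[ 0.02841874 -0.14299315 -0.64556871] 13.592513110851556 [ 0.7 -0.4 -1.2]
side gauge_tip [([139.1, 317.4], 0.54)] exp [137.  317.3]
side gauge_collar [([133.2, 324.5], 0.57)] exp [133.4 326.1]
side gauge [([132.0, 334.5], 0.54), ([312.5, 293.4], 0.24), ([162.5, 299.8], 0.17)] exp [130.6 332.6]
side tube_mouth [([139.3, 312.9], 0.48)] exp [138.7 313.3]
top gauge_tip [] exp [186.8 245. ]
top gauge_collar [] exp [182.7 267.3]
top gauge [([180.3, 286.2], 0.5)] exp [179.8 283.1]
top tube_mouth [([187.1, 238.2], 0.58), ([143.1, 289.6], 0.33)] exp [188.7 234.5]
8.8167
```

View pics/bs.png

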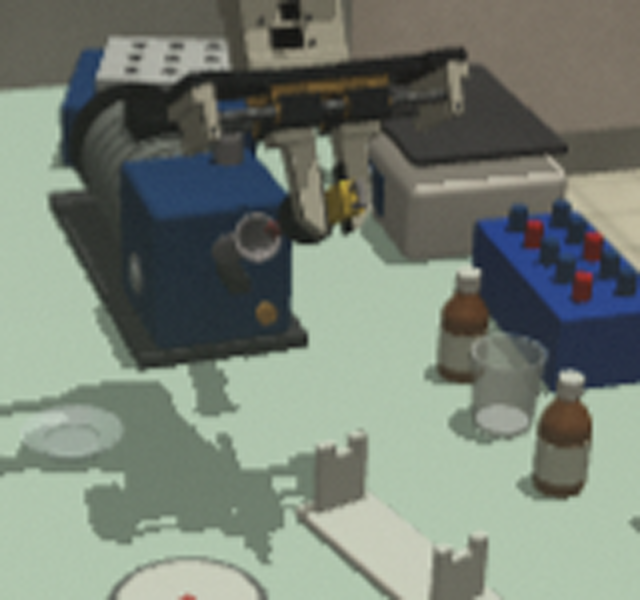

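View pics/bt.png

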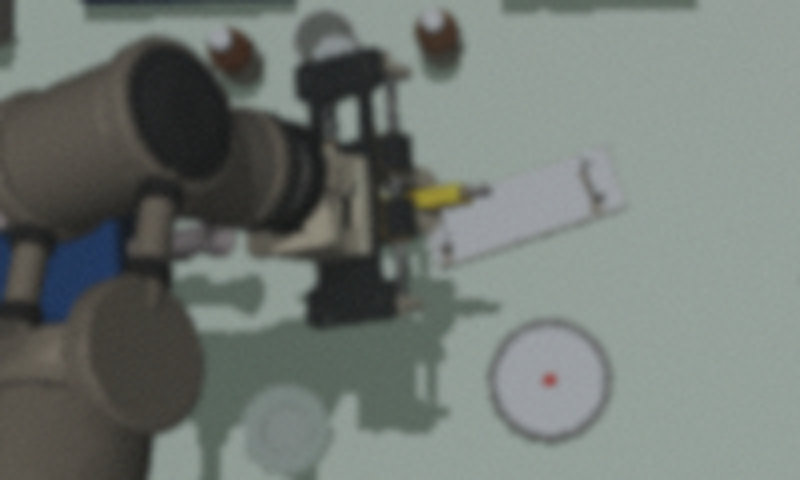

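The red tip shows at side (137,318), where I predicted it (137.0,317.3). I'll insert in force-monitored steps.

```bash
cat > ins.py <<'E'
from plan import *
import json
def fmean(n=4):
    return np.mean([current_force() for _ in range(n)],0)
E
python3 - <<'E'
from ins import *
f0=fmean(); c=np.zeros(3); log=[]
t0=current_time()
for d in [165,150,142,134,126,118,110,102,94,86,80,74,70]:
    pp,qq=pose(M+c+a*d,-a,1)
    movel(pp,qq,rate=80)
    f=fmean()-f0; ax=f@a; lat=f-ax*a
    print(d,'ax',round(ax,1),'lat',np.round(lat,1),'T',np.round(current_torque(),2), 'err',np.round(np.array(current_position())-pp,1))
    if ax>15 or np.linalg.norm(lat)>15: print('STOP');break
    if np.linalg.norm(lat)>2.5: c=c+0.15*lat; print('  c',np.round(c,2))
json.dump({'c':c.tolist(),'d':d,'f0':f0.tolist()},open('st.json','w'))
print(current_time()-t0,current_time())
im,_=grab_frame('side');save('c1.png',im);cv2.imwrite('pics/cs.png',cv2.resize(im[80:230,250:410,::-1],None,fx=4,fy=4,interpolation=cv2.INTER_CUBIC))
E
```

```text
165 ax 0.2 lat [0.4 0.5 0.9] T [ 0.41 -0.1   0.  ] err [ 0.   0.6 -0.2]
150 ax -0.7 lat [0.5 0.7 1.2] T [ 0.39 -0.14  0.07] err [-0.1  0.4 -0.3]
142 ax 0.3 lat [-0.3  0.3  0.5] T [ 0.4  -0.07  0.02] err [-0.1  0.3 -0.3]
134 ax 0.1 lat [ 1.2 -0.  -0.1] T [ 0.46 -0.09 -0.  ] err [-0.1  0.4 -0.4]
126 ax -0.0 lat [0.  0.1 0.1] T [ 0.42 -0.08  0.03] err [-0.1  0.4 -0.4]
118 ax 0.5 lat [-0.2  0.3  0.5] T [ 0.37 -0.08  0.02] err [-0.1  0.4 -0.4]
110 ax -0.1 lat [0.6 0.1 0.1] T [ 0.4  -0.07 -0.07] err [-0.1  0.4 -0.3]
102 ax 0.8 lat [1.2 0.5 0.7] T [ 0.38 -0.11 -0.04] err [-0.1  0.4 -0.3]
94 ax 0.8 lat [0.7 0.1 0.2] T [ 0.38 -0.1   0.04] err [-0.1  0.4 -0.3]
86 ax 0.5 lat [1.3 0.1 0.2] T [ 0.36 -0.08  0.04] err [-0.1  0.4 -0.3]
80 ax 1.0 lat [0.4 0.4 0.6] T [ 0.42 -0.06  0.02] err [-0.1  0.3 -0.2]
74 ax -0.5 lat [0.1 0.2 0.3] T [ 0.37 -0.09 -0.  ] err [-0.1  0.3 -0.3]
70 ax -0.4 lat [0.7 0.1 0.1] T [ 0.4  -0.08  0.  ] err [-0.1  0.1 -0.1]
3.6083 12.425
```

View pics/cs.png

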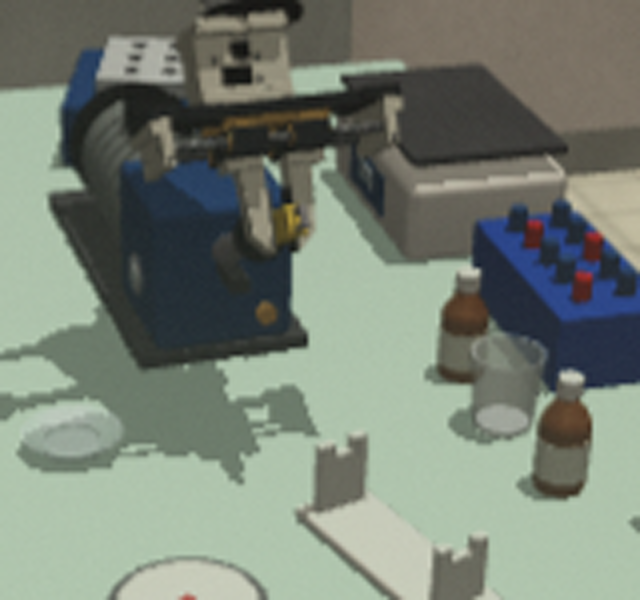

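The collar is in front of the mouth, which it hides at about side (139,313), and there has been almost no force so far. Next I'll make slow 1 mm steps until it touches.

```bash
python3 - <<'E'
from ins import *
st=json.load(open('st.json'));f0=np.array(st['f0']);c=np.array(st['c']);d=70.
while d>48:
    d-=1
    pp,qq=pose(M+c+a*d,-a,1); movel(pp,rate=20)
    f=fmean(2)-f0; ax=f@a; lat=f-ax*a
    print(d,round(ax,1),np.round(lat,1),'actual d',round(float((np.array(current_position())-(np.array(pp)-(M+c+a*d))-M)@a),2))
    if ax>6: break
    if np.linalg.norm(lat)>15: print('lat');break
st['d']=d; json.dump(st,open('st.json','w'))
print(current_time(),current_grip_width())
E
```

```text
69.0 0.8 [0.7 0.4 0.7] actual d 68.99
68.0 0.1 [0.8 0.4 0.7] actual d 67.96
67.0 0.5 [-0.3  0.3  0.6] actual d 66.93
66.0 0.3 [0.3 0.3 0.5] actual d 65.93
65.0 0.2 [0.6 0.6 1.1] actual d 64.95
64.0 0.5 [0.7 0.1 0.1] actual d 63.93
63.0 -0.2 [1.  0.3 0.4] actual d 62.91
62.0 0.2 [0.9 0.4 0.7] actual d 61.91
61.0 3.8 [-0.6  0.7  1.2] actual d 61.59
60.0 9.6 [0.5 0.3 0.4] actual d 61.55
14.975 13.636723017070217
```

```bash
python3 - <<'E'
from ins import *
st=json.load(open('st.json'));f0=np.array(st['f0']);c=np.array(st['c'])
pause(1.2)
f=fmean(2)-f0;print('ax',f@a,np.round(f,1),current_time())
im,_=grab_frame('side');save('d1.png',im);cv2.imwrite('pics/ds.png',cv2.resize(im[100:180,270:360,::-1],None,fx=7,fy=7,interpolation=cv2.INTER_CUBIC))
E
```

```text
ax 8.35670700757174 [ 0.5 -6.7  5.1] 16.175
```

View pics/ds.png

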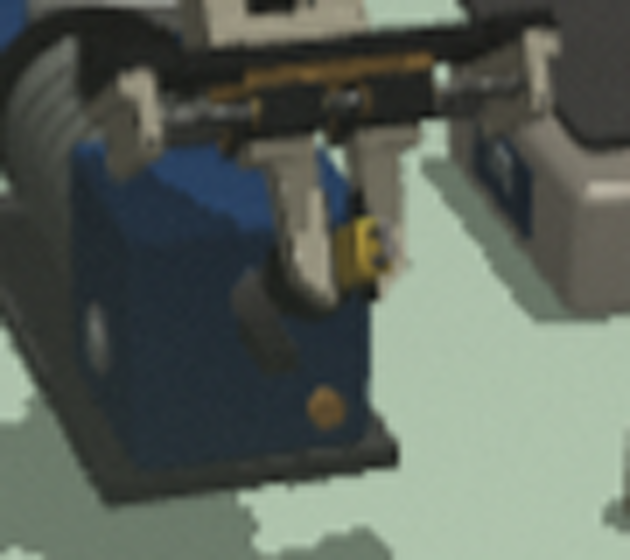

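The collar is seated, with a steady 8 N axial push held for over 1 s at the predicted depth (61.5 mm against 60 mm). Now I'll draw it out and present it.

```bash
python3 - <<'E'
from ins import *
st=json.load(open('st.json'));f0=np.array(st['f0']);c=np.array(st['c'])
for d,r in((100,60),(235,120)):
    pp,qq=pose(M+c+a*d,-a,1); movel(pp,qq,rate=r)
    f=fmean(2)-f0; print(d,np.round(f,1),current_grip_width())
x=np.array([0,1.,0]); hc=DOT+[0,0,100]-150*x
pp,qq=pose(hc+[0,0,130],x,1); goto(pp,qq)
pp,qq=pose(hc,x,1); movel(pp,qq,rate=120); pause(0.5)
print(np.array(current_position())-pp,current_grip_width(),np.round(current_force(),1),current_time())
P=hc+150*x
for cm in('side','top'):
    im,d=grab_frame(cm);save(f'e_{cm}.png',im);np.save(f'pics/e_{cm}.npy',d);np.save(f'pics/e_{cm}im.npy',im)
    for n,e in(('gauge_tip',P),('gauge_collar',hc+60*x),('gauge',hc)): print(cm,n,[(np.round(k['centre'],1).tolist(),round(k['conf'],2)) for k in place_of(n,cm)],'exp',np.round(proj(cm,e)[0],1))
im=np.load('pics/e_sideim.npy');cv2.imwrite('pics/es.png',cv2.resize(im[130:280,200:360,::-1],None,fx=4,fy=4,interpolation=cv2.INTER_CUBIC))
im=np.load('pics/e_topim.npy');cv2.imwrite('pics/et.png',cv2.resize(im[150:270,260:440,::-1],None,fx=4,fy=4,interpolation=cv2.INTER_CUBIC))
E
```

```text
100 [ 1.2 -0.3  1. ] 14.170033822294398
235 [0.9 0.2 0.8] 13.406068946066792
[-0.00618273 -0.05575678  0.08867869] 13.838213372395066 [ 0.2  0.8 -2.2] 21.0083
side gauge_tip [([216.6, 302.0], 0.47)] exp [198.1 295.8]
side gauge_collar [([218.4, 301.5], 0.71), ([228.6, 298.6], 0.52)] exp [217.2 304.1]
side gauge [([231.6, 310.6], 0.43)] exp [231.5 310.3]
top gauge_tip [([225.9, 314.9], 0.39)] exp [222.8 316.3]
top gauge_collar [([222.7, 344.1], 0.6), ([220.0, 362.4], 0.36)] exp [222.1 343.7]
top gauge [([222.9, 364.2], 0.51)] exp [221.7 362. ]
```

View pics/es.png

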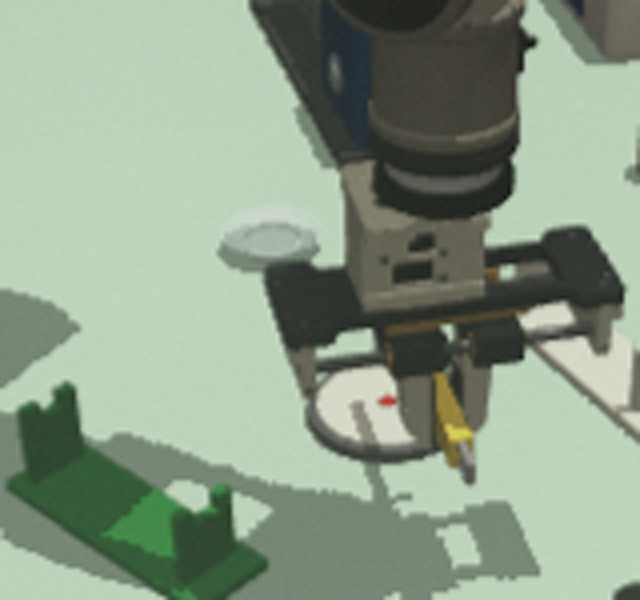

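View pics/et.png

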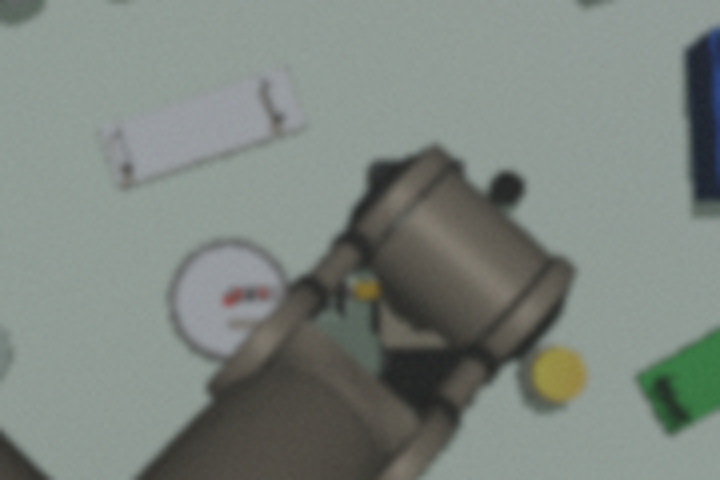

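View pics/e_side.png

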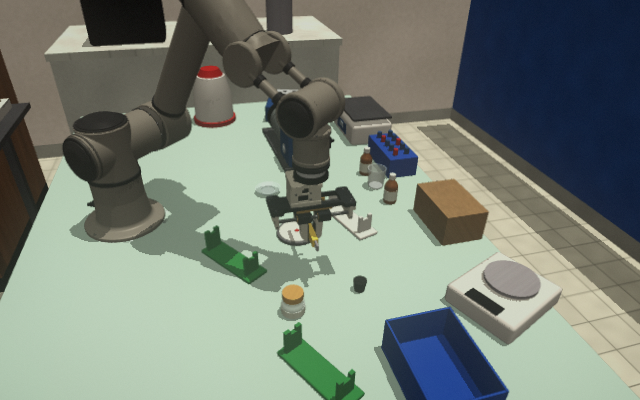

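The top view shows the ringed tip over the dot at about (224,317). I'll check the rod's height and level from depth.

```bash
python3 - <<'E'
from plan import *
P=cloud('top',np.load('pics/e_top.npy'))
for r in range(219,229):
    print(r,[tuple(np.round(P[r,c]).astype(int)) for c in range(312,336,2)])
Ps=cloud('side',np.load('pics/e_side.npy'));im=np.load('pics/e_sideim.npy');h=cv2.cvtColor(im,cv2.COLOR_RGB2HSV).astype(int)
y=(h[...,0]>18)&(h[...,0]<36)&(h[...,1]>110);reg=np.zeros_like(y);reg[215:255,300:325]=1;y&=reg
q=Ps[y&(Ps[...,2]>80)];print(len(q));
for k in q[np.argsort(q[:,1])][::4]: print(np.round(k,0))
E
```

```text
219 [(np.int64(471), np.int64(-166), np.int64(9)), (np.int64(471), np.int64(-173), np.int64(7)), (np.int64(471), np.int64(-180), np.int64(10)), (np.int64(376), np.int64(-212), np.int64(1363)), (np.int64(470), np.int64(-194), np.int64(16)), (np.int64(470), np.int64(-201), np.int64(14)), (np.int64(470), np.int64(-208), np.int64(10)), (np.int64(470), np.int64(-215), np.int64(11)), (np.int64(470), np.int64(-223), np.int64(12)), (np.int64(470), np.int64(-230), np.int64(8)), (np.int64(470), np.int64(-237), np.int64(0)), (np.int64(438), np.int64(-233), np.int64(465))]
220 [(np.int64(468), np.int64(-165), np.int64(10)), (np.int64(467), np.int64(-173), np.int64(15)), (np.int64(468), np.int64(-180), np.int64(8)), (np.int64(467), np.int64(-187), np.int64(11)), (np.int64(467), np.int64(-194), np.int64(13)), (np.int64(467), np.int64(-201), np.int64(14)), (np.int64(466), np.int64(-208), np.int64(17)), (np.int64(466), np.int64(-215), np.int64(13)), (np.int64(466), np.int64(-222), np.int64(11)), (np.int64(466), np.int64(-230), np.int64(10)), (np.int64(467), np.int64(-237), np.int64(1)), (np.int64(43
[... 4543 characters left out ...]
int64(-227), np.int64(527)), (np.int64(414), np.int64(-231), np.int64(523))]
122
[ 448. -379.  125.]
[ 444. -377.  110.]
[ 455. -377.  122.]
[ 453. -376.  125.]
[ 444. -376.  117.]
[ 447. -375.  117.]
[ 445. -374.  122.]
[ 443. -371.  114.]
[ 443. -370.  116.]
[ 450. -370.  123.]
[ 455. -368.  124.]
[ 451. -366.  123.]
[ 454. -364.  123.]
[ 443. -361.  110.]
[ 446. -359.  122.]
[ 444. -357.  109.]
[ 445. -355.  122.]
[ 452. -353.  121.]
[ 450. -352.  124.]
[ 444. -350.  121.]
[ 444. -348.  109.]
[ 447. -348.  125.]
[ 445. -345.  123.]
[ 446. -343.  124.]
[ 454. -339.  123.]
[ 454. -337.  124.]
[ 455. -334.  125.]
[ 449. -330.  123.]
[ 455. -325.  125.]
[ 454. -320.  124.]
[ 455. -314.  123.]
```

The rod's top is at z≈116 mm all the way along, so it is level and the axis is about 100 mm above the dot. The tip is at (450,-181) and the dot at (451,-183).

```bash
python3 - <<'E'
from plan import *
print(current_grip_width(),np.abs(current_joint_velocities()).max(),current_time())
close_job()
E
```

```text
13.628611677553595 0.002712005923754901 21.4083
the job is handed in; nothing more can be done
```

The job is handed in at 21.4 s of the 51 s allowed; it reports no verdict, so success is judged only from my own checks.

- **Insertion:** I took the dipstick off the white rest by the yellow handle and slid it down the pump tube. It met almost no force until the collar touched, about 1.5 mm from where I expected. I held it there for over 1.2 s at about 8–10 N, then drew it right out.
- **Presentation:** Depth readings put the rod level and the tip about 1–2 mm from the red dot horizontally, roughly 100 mm above it. It is the same side up as it lay. The grip width was steady at about 13.6 mm, and the arm was still.
- **Bystanders:** In the last side picture they stood as before. I compared that by eye and did not measure it.
- **Disagreements:**
  - At the final pose the side-camera network put the tip about 19 pixels from where I expected, because the gripper hid it. The top camera and the depth readings agreed with each other, so I relied on those.
  - The network's first tube-mouth estimate was also a few pixels off, so I replaced it with my own measurement from the rim and depth.

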